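Turn the jam carousel to the red-lidded jar and lock it

ROBOT

A 6-joint arm with a two-finger parallel gripper is mounted at the origin on a cart in front of the work surface, level with it; the furniture and walls round the work are solid. World frame = base frame: x ahead of the robot, y to its left, z up, the work surface at z = 0. Lengths are in m, angles in degrees, forces in N, time in s.
With the tool pointing down it reaches from about 0.35 to 0.8 m from the base axis. Payload 7.3 kg.
Tool frame: the origin (TCP) lies at the very end of the fingers, on their centre line; the grasp point (between the pads) lies tcp_to_grasp behind it (tcp_to_grasp is the distance from the TCP to the grasp point, in m); z points along the fingers, y is the line along which they close (so a half turn about z gives the same grasp; the last joint's range is limited). The gripper opens to 85 mm and grips with 20 to 120 N. Pads are 22 mm wide; open, the fingers measure 114 mm over their backs; the gripper's body (76 mm by 85 mm) begins 54 mm behind the grasp point. The pads swing forward as they close: fully open they stand 13 mm farther back than shut.
Start: joints at [-79.813, 19.595, 87.324, -0, 73.075, -8.365], TCP at [0.167, -0.498, 0.231] pointing down, gripper open.
Joint ranges: [-145.02, 145.02], [-44.19, 115.74], [2.07, 154.8], [-57.11, 237.11], [16.16, 152.29], [-177.93, 177.93]. Speed limits (degrees/s): [147.25, 147.25, 180, 180, 180, 180].

INTERFACE

Orientations are given as a 3x3 rotation matrix whose columns are the frame's x, y, z axes.
In Python, from station import * gives the robot as it stands.
- The arm moves only by the tool servo_tool, never from a script. Its arguments are lists of equal length, an entry for each row: "delta_pos": the shift along the world's x, y, z in units of 25 mm (1.0 is 25 mm), a list of three; "dr": the turn, a rotation vector about the world's x, y, z in degrees, a list of three; "gripper": the closure, from 0 (fully open) to 1 (shut). A call has 1 to 8 rows; each row is the pose to reach, as a shift and turn from the pose commanded when the call began; what a row does not reach only later rows make up. A row lasts 1/12 s, in which the tool goes at most 41.7 mm and 7.16 degrees, less where a joint would pass 70% of its speed; a pose out of reach is approached as far as the arm can. A call with a gripper value outside its range is refused whole. The fingers move at their own pace and stop on an object; "squeeze" is the grip in N (left out, the last holds). Time passes only in rows, so rows that repeat a pose let the fingers close. It gives the time, the measured TCP pose, the force, the opening and the grip force at its end, in the units of the state.
- get_state(): the state, without advancing time (a new reading comes with each control period).
- camera(name): name is "scene" or "top" or "wrist"; returns (picture, depth): 480x640x3 uint8, red, green, blue; 480x640 float32, m along the optical axis (not along the pixel's ray), 0 where there is no reading.
- calibration(name): a dict with "vertical_fov" (degrees; the focal length in pixels is half the picture's height over the tangent of half this angle, whatever the lens; pixels are square), "cx", "cy" (the principal point, pixels), "R" (3x3) and "t" (3): a world point X has camera coordinates R X + t. Camera axes: x right, y down, z forward; pixel columns grow to the right and rows downward; lengths in m; the calibration is good to about 2 mm. A picture is of the moment at which its call begins: read the wrist's pose just before it. calibration takes no time and is no camera call; for the wrist camera it gives the pose at the moment of the call.
- close_job(): hands the job in; it is judged then, once.
The state is a dict: "clock": time; "joint_pos": joint angles; "joint_vel": joint speeds; "joint_efforts": joint torques, N m; "eef_pos": TCP position; "orientation": TCP orientation; "ft_force": force on the tool from outside, world axes, zero at the start; "wrist_torque": the same for the moment, N m; "grip_width": finger opening in m; "finger_force": force on a finger pad.
Only numpy, scipy, OpenCV 4.12 (cv2) and the standard library are available. Lean on these libraries where they do the work, as an engineer would, in place of code of your own. Each camera call takes 0.05 s, during which the arm holds its last target. There are 200 camera calls.

TASK

Bring the jar with the red lid to the front of the jam carousel: push the lock bolt open by its black knob, push the turntable round by its rim until the red-lidded jar stands behind the brass pointer, then push the bolt fully home again so that guests cannot turn it away. Nothing needs gripping: do not push against, lift or tip the jars, and leave the teaspoons, name card, glass of sticks and bottle where they are.

Things in the scene. Friction and masses are not known exactly. Their poses are not given: they have to be found in the camera images.
- jam_stand: the fixed foot of the jam carousel. Origin on the turntable's axis at counter height; z up; its -x axis points to the stand's front, where a small brass pointer lies on a tongue of the foot. In these texts angles are counted about z in this frame, from its +x axis, counter-clockwise seen from above: the front is at 180 deg. The lock sits on an arm at 225 deg (front right seen from the robot)
- table_top (a point): point on the turntable's axis, at the height of its top (36 mm above the counter). The turntable is a round wooden disc, 210 mm in diameter and 16 mm thick, that carries four jars in seat rings 5 mm high, 90 deg apart, 52 mm from the axis: at 0, 90, 180 and 270 deg when the joint reads 0
- turntable (a joint): angle of the turntable in rad, positive counter-clockwise seen from above, 0 at the start; no end stops. It turns with light friction (about 1 N at the rim) and stays where it is left; the bolt, when home, blocks it. Locking positions every 90 deg (0, 90, 180, 270)
- rim_pin (a point): one of the eight upright steel pins on the turntable's rim to push against, at the top of the pin's axis: 12 mm thick, 42 mm high, top 78 mm above the counter, 94 mm from the turntable's axis. This one is at 157.5 deg when the joint reads 0; the others follow every 45 deg, and all turn with the turntable
- lock_bolt (a joint): slide of the lock bolt in m, along the outward radius at 225 deg: 0 fully home (locked), 0.0225 fully open at its stop; clear of the rim from 0.02. It moves against 2 N of friction and stays where it is left. Its nose fits notches in the rim, midway between jars, 12 mm wide and flared to 28 mm: it enters, and centres the turntable, within 5 deg of a locking position
- bolt_knob (a point): centre of the top of the bolt's upright black knob: a round post 16 mm thick, from 34 to 78 mm above the counter, 119 mm from the turntable's axis when home and 141.5 mm when open. It slides in a steel guide 36 mm high, 31 mm wide, that reaches to 156 mm from the axis. Closed fingers fit over the disc on its inner side and beyond it on its outer side
- front_spot (a point): the place at the front of the stand, behind the brass pointer, where the front jar's underside centre must be: 52 mm from the axis, at the height of the turntable's top
- jar_red: jam jar with a red lid (strawberry), 52 mm in diameter, 54 mm tall, loose in a seat ring on the turntable; origin at the centre of its underside, z up. It starts left, right or at the back, never at the front
- jar_honey: honey jar with a brass-coloured lid, same size and origin; at the front at the start
- jar_white: jam jar with a white lid, same size and origin
- jar_blue: dark jam jar with a blue lid, same size and origin
- teaspoon_a: steel teaspoon, 124 x 25 x 8 mm, lying left of the carousel; origin under its middle
- teaspoon_b: second steel teaspoon, the same, beside it
- name_card: red name card in a small stone block, 20 x 58 x 61 mm, left of the toaster; origin at the centre of its underside
- stick_glass: glass full of wooden sticks, about 105 x 97 x 152 mm, left at the front of the counter; origin at the centre of its underside
- amber_bottle: amber siphon bottle, 103 mm in diameter, 282 mm tall, behind the carousel right of the toaster; origin at the centre of its underside
Things that resemble listed ones, but are neither listed nor needed, are in the scene too. There is more than one size of the jar_white; the job needs the larger.

How it is judged (in metres and radians):
On the way, in this order (a step that is already met when the one before it is completed fails the run):
1. the lock bolt has been pushed open, clear of the rim (value of joint lock_bolt above 0.019 m), for 0.1 s.
2. the bolt being open, the turntable has been pushed round until the red-lidded jar is at the front (value of joint lock_bolt above 0.015 m and horizontal distance between jar_red and front_spot below 0.012 m), for 0.2 s.
3. the bolt has been pushed home again with the red-lidded jar at the front (value of joint lock_bolt below 0.003 m and horizontal distance between jar_red and front_spot below 0.006 m), for 0.2 s.
At the end, for the whole second after the job is handed in: the bolt is home (within 3 mm of its end), the red-lidded jar stands in its seat at the front (within 6 mm of the front spot), all four jars upright (within 6 deg), at rest (value of joint lock_bolt below 0.003 m and distance between jar_red and front_spot below 0.006 m and angle between each of jar_red, jar_honey, jar_white, jar_blue's own z axis and vertical below 0.1 rad and linear speed of jar_red below 0.01 m/s); the robot touches nothing.
It fails at once if the robot pushed against a jar (more than 3 N) (contact force between any of the arm, the fingers and jar_red above 3 N or contact force between any of the arm, the fingers and jar_honey above 3 N or contact force between any of the arm, the fingers and jar_white above 3 N or contact force between any of the arm, the fingers and jar_blue above 3 N).
It fails at once if a jar was lifted or tipped out of its seat (height (world z) of any of jar_red, jar_honey, jar_white, jar_blue above 0.044 m or angle between any of jar_red, jar_honey, jar_white, jar_blue's own z axis and vertical above 0.3 rad).
It fails at once if a teaspoon, the name card, the glass of sticks or the bottle was moved more than 20 mm (distance of any of teaspoon_a, teaspoon_b, name_card, stick_glass, amber_bottle from where it was at the start of the episode above 0.02 m).
It also fails if it takes over 72 s, if anything falls off the work surface, if the arm or the gripper's body presses on something with over 40 N, if the wrist force passes 120 N, or if a joint passes its speed limit or range.

## Working session

There is one attempt and no reset: what is moved stays moved. The work goes in short steps, Python scripts to look and compute and a tool call to move; the robot and the scene stay as the last step left them, time stands still between calls to the robot, and variables do not carry over. Pictures are saved under pics/ and viewed, at most 10 in all, crops included, and the job is handed in when it is done.

Besides the shell and the picture viewer there is one more tool, called after "Emit:" as name(argument=value, ...), one argument or row to a line, values as JSON. servo_tool: Moves the arm, as the interface text tells. Its arguments: {"type":"object","properties":{"delta_pos":{"type":"array"},"dr":{"type":"array"},"gripper":{"type":"array"},"squeeze":{"type":"number"}},"required":["delta_pos","dr","gripper"]}

```bash
mkdir -p pics
cat > h.py <<'E'
from station import *
import numpy as np, cv2
def K(name):
    c=calibration(name); f=240/np.tan(np.radians(c["vertical_fov"]/2)); return f,c["cx"],c["cy"],np.array(c["R"]),np.array(c["t"])
def ray(k,u,v,z):
    f,cx,cy,R,t=k; o=-R.T@t; d=R.T@np.array([(u-cx)/f,(v-cy)/f,1]); return o+d*(z-o[2])/d[2]
def proj(k,X):
    f,cx,cy,R,t=k; p=R@np.array(X)+t; return p[:2]/p[2]*f+[cx,cy]
E
python3 - <<'E'
from h import *
for n in ("top","scene"):
    p,d=camera(n); cv2.imwrite(f"pics/{n}0.png",p[:,:,::-1]); np.savez(f"/tmp/{n}.npz",p=p,d=d); k=K(n); print(n,-k[3].T@k[4],k[0])
print(get_state())
E
```

```text
top [ 0.54417814 -0.00718144  0.97581853] 468.3157457621701
scene [0.27234788 0.62081749 0.76597501] 451.7399281039529
{'clock': 0.1, 'joint_pos': array([-7.98132088e+01,  1.96313398e+01,  8.73719089e+01,  1.51429109e-03,
        7.30752005e+01, -8.36696890e+00]), 'joint_vel': array([-0.03980398, -0.13063404, -0.15004757, -0.03998914, -0.16768291,
        0.01110836]), 'joint_efforts': array([ 2.20076756e-03, -4.34447157e+01, -2.46490341e+01, -1.42524605e-04,
        4.69522696e-03,  1.03057710e-05]), 'eef_pos': array([ 0.16700088, -0.49735097,  0.23070454]), 'orientation': array([[ 9.48027992e-01,  3.18186862e-01, -2.17267074e-04],
       [ 3.18186857e-01, -9.48027054e-01,  1.35208487e-03],
       [ 2.24240578e-04, -1.35094583e-03, -9.99999062e-01]]), 'ft_force': array([-0.22073034,  0.10461266, -0.09261644]), 'wrist_torque': array([ 0.00411051, -0.01363316,  0.02860187]), 'finger_force': 0.0, 'grip_width': 0.0856348896227636}
```

View pics/top0.png

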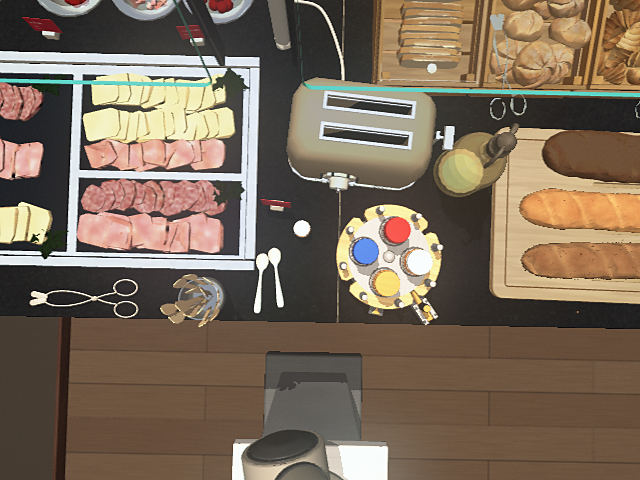

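View pics/scene0.png

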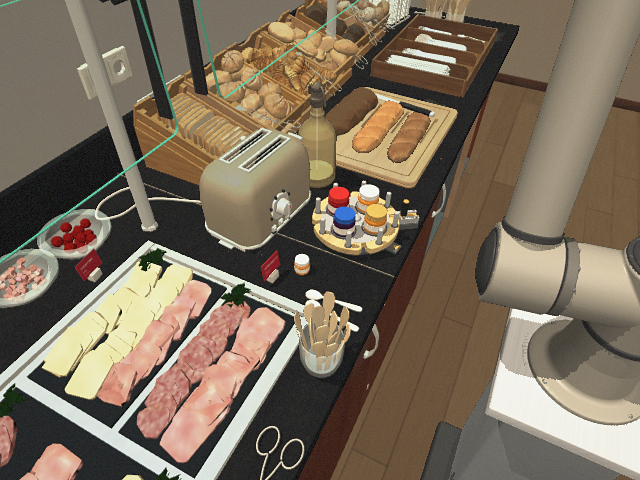

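Top view: the carousel is centred near (389,257), with red lid (396,231) at the back, blue (365,251), white (418,262) and honey (386,282) at the front. The pointer is near (375,311) and the lock near (426,310). Lookalikes are the small white-lidded jar at (302,229), which isn't needed, and the pins, which resemble the black knob. Next I'll measure and take one close crop.

Run:
```python
from h import *
z=np.load("/tmp/top.npz"); p,d=z["p"],z["d"]; k=K("top"); f,cx,cy,R,t=k
x0,y0,x1,y1=325,190,455,335
v,u=np.mgrid[y0:y1,x0:x1]; dd=d[y0:y1,x0:x1]
P=np.stack([(u-cx)/f*dd,(v-cy)/f*dd,dd],-1)-t; W=P@R
hsv=cv2.cvtColor(p[y0:y1,x0:x1],cv2.COLOR_RGB2HSV); H,S,V=cv2.split(hsv)
lid=(W[...,2]>.083)&(W[...,2]<.1)
n,l,st,c=cv2.connectedComponentsWithStats(lid.astype(np.uint8))
L=[]
for i in range(1,n):
    if st[i,4]>150:
        q=ray(k,c[i][0]+x0,c[i][1]+y0,.09); L.append(q); print("lid",c[i]+[x0,y0],st[i,4],q[:2],np.median(W[l==i][:,2]),np.median(hsv[l==i],0))
L=np.array(L); C=L.mean(0); print("centre",C)
pin=(W[...,2]>.066)&(W[...,2]<.083)&(np.hypot(W[...,0]-C[0],W[...,1]-C[1])>.082)
n,l,st,c=cv2.connectedComponentsWithStats(pin.astype(np.uint8))
for i in range(1,n):
    if st[i,4]>5:
        q=ray(k,c[i][0]+x0,c[i][1]+y0,.078)-C; print("pin",(c[i]+[x0,y0]).round(1),st[i,4],np.hypot(*q[:2]).round(4),np.degrees(np.arctan2(q[1],q[0])).round(1),np.median(W[l==i][:,2]).round(3),np.median(hsv[l==i],0))
cv2.imwrite("pics/crop.png",cv2.resize(p[y0:y1,x0:x1,::-1],None,fx=4,fy=4,interpolation=cv2.INTER_CUBIC))
```

```text
lid [397.31663327 229.45290581] 499 [ 0.59203098 -0.15799028] 0.09032669793447319 [  2. 175. 249.]
lid [365.22560976 250.8699187 ] 492 [ 0.55012868 -0.09790236] 0.09037370031503505 [110. 150. 239.]
lid [418.91106719 261.67786561] 506 [ 0.5319182  -0.19986895] 0.09030063263314908 [ 90.   3. 253.]
lid [386.8503937 283.1023622] 508 [ 0.49020012 -0.13987955] 0.09045961454085227 [ 24. 131. 250.]
centre [ 0.5410695  -0.14891029  0.09      ]
pin [381.2 208.5] 34 0.0936 12.7 0.078 [ 15.5  17.  245.5]
pin [417.6 216. ] 39 0.0929 -32.4 0.077 [ 16.  29. 224.]
pin [350.4 229.3] 31 0.0935 57.7 0.078 [ 16.  17. 248.]
pin [438.4 246.7] 37 0.0928 -77.4 0.078 [ 18.  23. 237.]
pin [343.2 265.6] 30 0.0937 102.3 0.078 [ 16.5  14.5 249.5]
pin [431.3 283.4] 36 0.0929 -122.9 0.078 [ 19.   25.5 243. ]
pin [363.9 296.7] 35 0.0935 147.1 0.077 [ 16.  15. 240.]
pin [400.4 304.1] 35 0.093 -168.0 0.078 [ 17.  21. 239.]
pin [425.2 307.7] 61 0.1178 -145.4 0.078 [ 24. 132. 234.]
```

View pics/crop.png

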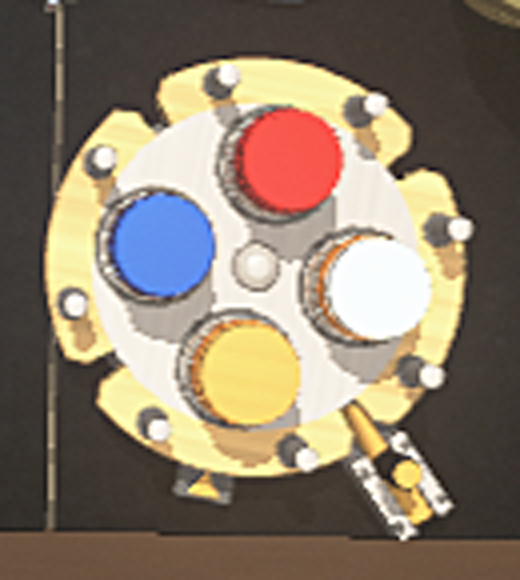

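The crop confirms it: knob at top-picture pixel (425,308), red lid at the back. Stand yaw is about -10°, axis at (0.541,-0.149), and the knob at 215° world. I'll go above the knob's inner side with closed fingers.

Emit:
servo_tool(
  delta_pos=[
    [1.5,1.5,0],
    [3,3,0],
    [4.5,4.5,0],
    [6,6,0],
    [7.5,7.5,0],
    [9,9,0],
    [10.5,10.5,-1],
    [11.9,11.8,-2],
  ],
  dr=[
    [0,0,3],
    [0,0,6],
    [0,0,9],
    [0,0,12],
    [0,0,16],
    [0,0,16],
    [0,0,16],
    [0,0,16],
  ],
  gripper=[1,1,1,1,1,1,1,1],
)

```text
clock: 0.77
eef_pos: [0.4027, -0.263, 0.2107]
orientation: [[0.824, 0.567, 0.002], [0.567, -0.824, -0.002], [0.001, 0.002, -1.0]]
ft_force: [1.0, -0.8, -0.8]
grip_width: 0.0001
finger_force: 0.0
```

Emit:
servo_tool(
  delta_pos=[
    [0,0,-1],
    [0,0,-2],
    [0,0,-2.5],
    [0,0,-2.5],
    [0,0,-2.5],
  ],
  dr=[
    [0,0,0],
    [0,0,0],
    [0,0,0],
    [0,0,0],
    [0,0,0],
  ],
  gripper=[1,1,1,1,1],
)

```text
clock: 1.18
eef_pos: [0.4009, -0.2642, 0.1472]
orientation: [[0.824, 0.567, -0.001], [0.567, -0.824, 0.001], [-0.0, -0.002, -1.0]]
ft_force: [-0.0, 0.6, 0.4]
grip_width: 0.0003
finger_force: 0.0
```

Emit:
servo_tool(
  delta_pos=[
    [1,1,0],
    [2,2,0],
    [2.5,2.45,-0.5],
    [2.5,2.45,-1],
    [2.5,2.45,-1],
  ],
  dr=[
    [0,0,0],
    [0,0,0],
    [0,0,0],
    [0,0,0],
    [0,0,0],
  ],
  gripper=[1,1,1,1,1],
)

```text
clock: 1.6
eef_pos: [0.4637, -0.2024, 0.122]
orientation: [[0.823, 0.568, -0.001], [0.568, -0.823, 0.001], [-0.001, -0.001, -1.0]]
ft_force: [-0.1, -0.7, -0.9]
grip_width: 0.0003
finger_force: 0.0
```

Run:
```python
from h import *
s=get_state(); print(s["eef_pos"])
k=K("wrist"); p,d=camera("wrist"); q=p[:,:,::-1].copy()
C=np.array([.541,-.149]); a=np.radians(215)
for r in (.119,):
    x=[*(C+r*np.array([np.cos(a),np.sin(a)])),.078]; print(proj(k,x)); cv2.circle(q,tuple(int(i) for i in proj(k,x)),4,(255,0,255),1)
cv2.imwrite("pics/w1.png",q)
f,cx,cy,R,t=k; v,u=np.mgrid[0:480,0:640]; W=(np.stack([(u-cx)/f*d,(v-cy)/f*d,d],-1)-t)@R
m=(abs(W[...,2]-.078)<.006)&(d>0)
n,l,st,c=cv2.connectedComponentsWithStats(m.astype(np.uint8))
for i in range(1,n):
    if st[i,4]>80:
        g=W[l==i].mean(0); e=g[:2]-C; print(c[i].round(),st[i,4],g.round(4),np.hypot(*e).round(4),np.degrees(np.arctan2(e[1],e[0])).round(1))
```

```text
[ 0.46367479 -0.20243519  0.12198136]
[317.66470815 299.5772783 ]
[136.  12.] 602 [ 0.5193 -0.0587  0.0769] 0.0929 103.5
[260.  46.] 654 [ 0.5404 -0.1156  0.0787] 0.0334 91.0
[369.  45.] 661 [ 0.5709 -0.1594  0.0787] 0.0317 -19.2
[492.  11.] 568 [ 0.6169 -0.199   0.0768] 0.0909 -33.4
[280. 147.] 255 [ 0.5056 -0.1499  0.0795] 0.0354 -178.6
[351. 147.] 247 [ 0.527  -0.1804  0.0795] 0.0344 -114.0
[157. 161.] 433 [ 0.4614 -0.099   0.0769] 0.094 147.9
[474. 160.] 433 [ 0.5592 -0.2393  0.077 ] 0.0921 -78.6
[255. 249.] 341 [ 0.4491 -0.1688  0.077 ] 0.094 -167.9
[376. 248.] 335 [ 0.4895 -0.2268  0.077 ] 0.0933 -123.5
```

View pics/w1.png

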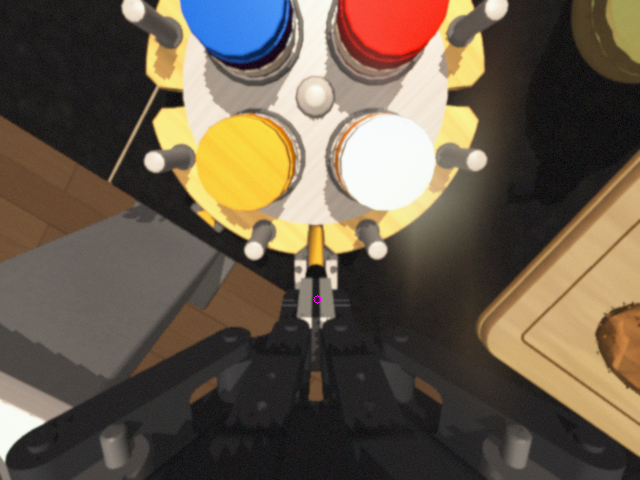

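The wrist view shows the fingertips centred over the lock line (317,300), between the pins at (255,249) and (376,248). Both jars are clear. Next I'll descend and push outward.

Emit:
servo_tool(
  delta_pos=[
    [0,0,-1],
    [0,0,-2],
    [0,0,-2.9],
    [0,0,-2.9],
    [0,0,-2.9],
  ],
  dr=[
    [0,0,0],
    [0,0,0],
    [0,0,0],
    [0,0,0],
    [0,0,0],
  ],
  gripper=[1,1,1,1,1],
)

```text
clock: 2.07
eef_pos: [0.4634, -0.2039, 0.0507]
orientation: [[0.824, 0.566, -0.0], [0.566, -0.824, 0.0], [-0.0, -0.0, -1.0]]
ft_force: [0.1, 0.6, 0.3]
grip_width: 0.0005
finger_force: 0.0
```

Emit:
servo_tool(
  delta_pos=[
    [-0.16,-0.12,0],
    [-0.33,-0.23,0],
    [-0.49,-0.34,0],
    [-0.65,-0.46,0],
    [-0.74,-0.52,0],
    [-0.82,-0.57,0],
    [-0.9,-0.63,0],
    [-0.9,-0.63,0],
  ],
  dr=[
    [0,0,0],
    [0,0,0],
    [0,0,0],
    [0,0,0],
    [0,0,0],
    [0,0,0],
    [0,0,0],
    [0,0,0],
  ],
  gripper=[1,1,1,1,1,1,1,1],
)

```text
clock: 2.73
eef_pos: [0.4406, -0.2191, 0.05]
orientation: [[0.824, 0.567, -0.001], [0.567, -0.824, 0.0], [-0.0, -0.0, -1.0]]
ft_force: [-0.2, -0.3, 0.3]
grip_width: 0.0002
finger_force: 0.0
```

Emit:
servo_tool(
  delta_pos=[
    [-0.03,-0.02,0],
    [-0.06,-0.04,0],
    [-0.08,-0.06,0],
    [-0.08,-0.06,0],
  ],
  dr=[
    [0,0,0],
    [0,0,0],
    [0,0,0],
    [0,0,0],
  ],
  gripper=[1,1,1,1],
)

```text
clock: 3.07
eef_pos: [0.4399, -0.2196, 0.05]
orientation: [[0.824, 0.567, 0.001], [0.567, -0.824, 0.001], [0.002, -0.0, -1.0]]
ft_force: [6.2, 5.9, -0.2]
grip_width: -0.0
finger_force: 4.0
```

Run:
```python
from h import *
p,d=camera("top"); x0,y0,x1,y1=325,190,455,335
cv2.imwrite("pics/t2.png",cv2.resize(p[y0:y1,x0:x1,::-1],None,fx=4,fy=4,interpolation=cv2.INTER_CUBIC)); print(get_state()["ft_force"])
```

```text
[ 5.85785896  6.08595417 -0.73711126]
```

View pics/t2.png

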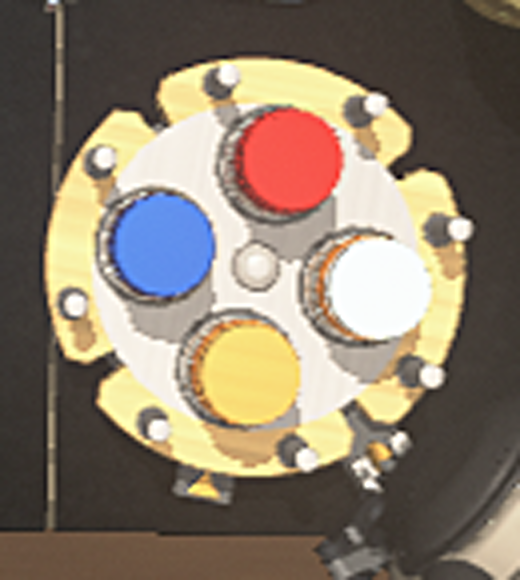

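The bolt is at its stop: 8.5 N of reaction, and the notch is free at crop pixel (360,420). Next I'll back off, rise, turn and go over the right-hand pin at world -77.4°, fingers part open to straddle it.

Emit:
servo_tool(
  delta_pos=[
    [0.15,0.1,0],
    [0.25,0.17,0.2],
    [0.25,0.17,1.2],
    [0.25,0.17,2.6],
    [0.25,0.17,2.8],
    [1.5,-0.2,2.8],
    [3,-0.6,2.8],
    [4.2,-0.9,2.8],
  ],
  dr=[
    [0,0,0],
    [0,0,0],
    [0,0,6],
    [0,0,12],
    [0,0,18],
    [0,0,24],
    [0,0,30],
    [0,0,36],
  ],
  gripper=[1,1,1,1,1,1,0.85,0.7],
)

```text
clock: 3.78
eef_pos: [0.5458, -0.2436, 0.1211]
orientation: [[0.328, 0.945, 0.001], [0.945, -0.328, -0.001], [-0.001, 0.001, -1.0]]
ft_force: [-0.0, -0.5, 0.0]
grip_width: 0.0233
finger_force: 0.0
```

Emit:
servo_tool(
  delta_pos=[
    [0.7,-0.05,0],
    [0.7,-0.05,0],
    [0.7,-0.05,0],
    [0.7,-0.05,0],
    [0.7,-0.05,0],
    [0.7,-0.05,0],
    [0.7,-0.05,0],
    [0.7,-0.05,0],
  ],
  dr=[
    [0,0,6],
    [0,0,12],
    [0,0,18],
    [0,0,24],
    [0,0,30],
    [0,0,32],
    [0,0,32],
    [0,0,32],
  ],
  gripper=[0.7,0.7,0.7,0.7,0.7,0.7,0.7,0.7],
)

```text
clock: 4.45
eef_pos: [0.5614, -0.2441, 0.12]
orientation: [[-0.216, 0.976, -0.001], [0.976, 0.216, 0.0], [0.0, -0.001, -1.0]]
ft_force: [-0.5, -0.6, 0.8]
grip_width: 0.0255
finger_force: 0.0
```

Run:
```python
from h import *
s=get_state(); print(s["eef_pos"],s["joint_pos"],s["grip_width"])
k=K("wrist"); p,d=camera("wrist"); q=p[:,:,::-1].copy()
x=[*s["eef_pos"][:2],.078]; print(proj(k,x)); cv2.circle(q,tuple(int(i) for i in proj(k,x)),4,(255,0,255),1)
cv2.imwrite("pics/w3.png",q)
```

```text
[ 0.5614224  -0.24411816  0.12004925] [-3.06617066e+01  3.44046180e+01  8.13814218e+01 -1.64923739e-02
  6.42448293e+01 -4.31304785e+01] 0.025473416695567425
[316.26629167 263.33881618]
```

View pics/w3.png

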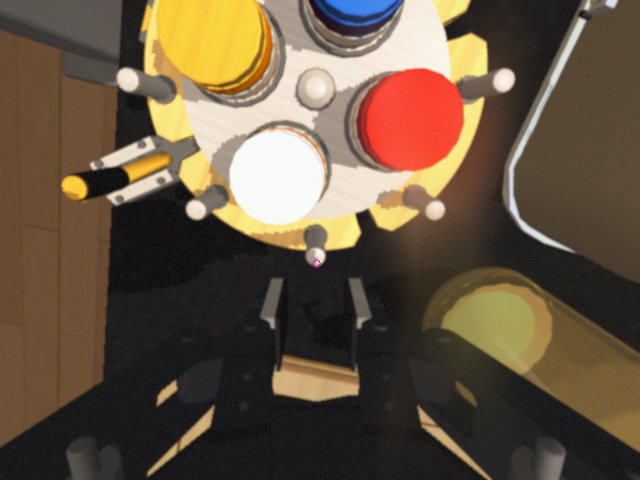

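The pin at (316,256) sits midway between the open fingers, and the bolt is visibly open on the left. The bottle is clear. Descending now and working out the arc table.

Emit:
servo_tool(
  delta_pos=[
    [0,0,-1],
    [0,0,-2],
    [0,0,-2.8],
    [0,0,-2.8],
    [0,0,-2.8],
  ],
  dr=[
    [0,0,0],
    [0,0,0],
    [0,0,0],
    [0,0,0],
    [0,0,0],
  ],
  gripper=[0.7,0.7,0.7,0.7,0.7],
)

```text
clock: 4.92
eef_pos: [0.561, -0.2439, 0.0494]
orientation: [[-0.217, 0.976, -0.002], [0.976, 0.217, 0.001], [0.002, -0.002, -1.0]]
ft_force: [0.2, 0.2, 0.9]
grip_width: 0.0257
finger_force: 0.0
```

Run:
```python
import numpy as np
P=lambda a:.0973/.025*np.array([np.cos(np.radians(a)),np.sin(np.radians(a))])
for c in range(6):
    a0=-77.9-32*c; print(c,[list((P(a0-4*i)-P(a0)).round(2)) for i in range(1,9)])
```

```text
0 [[np.float64(-0.27), np.float64(-0.05)], [np.float64(-0.54), np.float64(-0.08)], [np.float64(-0.81), np.float64(-0.09)], [np.float64(-1.08), np.float64(-0.08)], [np.float64(-1.35), np.float64(-0.05)], [np.float64(-1.62), np.float64(-0.0)], [np.float64(-1.88), np.float64(0.06)], [np.float64(-2.14), np.float64(0.15)]]
1 [[np.float64(-0.25), np.float64(0.1)], [np.float64(-0.5), np.float64(0.22)], [np.float64(-0.73), np.float64(0.36)], [np.float64(-0.96), np.float64(0.51)], [np.float64(-1.17), np.float64(0.67)], [np.float64(-1.37), np.float64(0.86)], [np.float64(-1.56), np.float64(1.05)], [np.float64(-1.74), np.float64(1.26)]]
2 [[np.float64(-0.16), np.float64(0.22)], [np.float64(-0.3), np.float64(0.45)], [np.float64(-0.43), np.float64(0.69)], [np.float64(-0.54), np.float64(0.94)], [np.float64(-0.64), np.float64(1.19)], [np.float64(-0.71), np.float64(1.45)], [np.float64(-0.77), np.float64(1.72)], [np.float64(-0.81), np.float64(1.99)]]
3 [[np.float64(-0.02), np.float64(0.27)], [np.float64(-0.02), np.float64(0.54)], [np.float64(-0.0), np.float64(0.81)], [np.float64(0.04), np.float64(1.08)], [np.float64(0.09), np.float64(1.35)], [np.float64(0.17), np.float64(1.61)], [np.float64(0.26), np.float64(1.87)], [np.float64(0.37), np.float64(2.11)]]
4 [[np.float64(0.13), np.float64(0.24)], [np.float64(0.27), np.float64(0.47)], [np.float64(0.43), np.float64(0.69)], [np.float64(0.6), np.float64(0.9)], [np.float64(0.79), np.float64(1.09)], [np.float64(0.99), np.float64(1.28)], [np.float64(1.21), np.float64(1.44)], [np.float64(1.43), np.float64(1.6)]]
5 [[np.float64(0.24), np.float64(0.14)], [np.float64(0.48), np.float64(0.26)], [np.float64(0.73), np.float64(0.36)], [np.float64(0.99), np.float64(0.44)], [np.float64(1.25), np.float64(0.51)], [np.float64(1.52), np.float64(0.56)], [np.float64(1.79), np.float64(0.59)], [np.float64(2.06), np.float64(0.59)]]
```

Emit:
servo_tool(
  delta_pos=[
    [-0.27,-0.05,0],
    [-0.54,-0.08,0],
    [-0.81,-0.09,0],
    [-1.08,-0.08,0],
    [-1.35,-0.05,0],
    [-1.62,0,0],
    [-1.88,0.06,0],
    [-2.14,0.15,0],
  ],
  dr=[
    [0,0,-4],
    [0,0,-8],
    [0,0,-12],
    [0,0,-16],
    [0,0,-20],
    [0,0,-24],
    [0,0,-28],
    [0,0,-32],
  ],
  gripper=[0.7,0.7,0.7,0.7,0.7,0.7,0.7,0.7],
)

```text
clock: 5.58
eef_pos: [0.5094, -0.2417, 0.0524]
orientation: [[0.337, 0.942, 0.004], [0.942, -0.337, -0.003], [-0.001, 0.005, -1.0]]
ft_force: [0.4, -1.1, 0.1]
grip_width: 0.0257
finger_force: 0.8
```

Emit:
servo_tool(
  delta_pos=[
    [-0.25,0.1,0],
    [-0.5,0.22,0],
    [-0.73,0.36,0],
    [-0.96,0.51,0],
    [-1.17,0.67,0],
    [-1.37,0.86,0],
    [-1.56,1.05,0],
    [-1.74,1.26,0],
  ],
  dr=[
    [0,0,-4],
    [0,0,-8],
    [0,0,-12],
    [0,0,-16],
    [0,0,-20],
    [0,0,-24],
    [0,0,-28],
    [0,0,-32],
  ],
  gripper=[0.7,0.7,0.7,0.7,0.7,0.7,0.7,0.7],
)

```text
clock: 6.25
eef_pos: [0.4659, -0.2101, 0.0523]
orientation: [[0.785, 0.62, 0.004], [0.62, -0.785, -0.003], [0.001, 0.005, -1.0]]
ft_force: [0.3, -1.5, 0.9]
grip_width: 0.0256
finger_force: 0.7
```

Emit:
servo_tool(
  delta_pos=[
    [-0.16,0.22,0],
    [-0.3,0.45,0],
    [-0.43,0.69,0],
    [-0.54,0.94,0],
    [-0.64,1.19,0],
    [-0.71,1.45,0],
    [-0.77,1.72,0],
    [-0.81,1.99,0],
  ],
  dr=[
    [0,0,-4],
    [0,0,-8],
    [0,0,-12],
    [0,0,-16],
    [0,0,-20],
    [0,0,-24],
    [0,0,-28],
    [0,0,-32],
  ],
  gripper=[0.7,0.7,0.7,0.7,0.7,0.7,0.7,0.7],
)

```text
clock: 6.92
eef_pos: [0.4456, -0.16, 0.0521]
orientation: [[0.994, 0.11, 0.004], [0.11, -0.994, -0.003], [0.003, 0.003, -1.0]]
ft_force: [-0.1, -1.3, 0.5]
grip_width: 0.0258
finger_force: 0.7
```

Emit:
servo_tool(
  delta_pos=[
    [-0.02,0.27,0],
    [-0.02,0.54,0],
    [0,0.81,0],
    [0.04,1.08,0],
    [0.09,1.35,0],
    [0.17,1.61,0],
    [0.26,1.87,0],
    [0.37,2.11,0],
  ],
  dr=[
    [0,0,-4],
    [0,0,-8],
    [0,0,-12],
    [0,0,-16],
    [0,0,-20],
    [0,0,-24],
    [0,0,-28],
    [0,0,-32],
  ],
  gripper=[0.7,0.7,0.7,0.7,0.7,0.7,0.7,0.7],
)

```text
clock: 7.58
eef_pos: [0.4549, -0.1068, 0.052]
orientation: [[0.901, -0.433, 0.003], [-0.433, -0.901, -0.002], [0.004, 0.0, -1.0]]
ft_force: [-0.3, -1.6, 0.8]
grip_width: 0.0259
finger_force: 0.7
```

Emit:
servo_tool(
  delta_pos=[
    [0.13,0.24,0],
    [0.27,0.47,0],
    [0.43,0.69,0],
    [0.6,0.9,0],
    [0.79,1.09,0],
    [0.99,1.28,0],
    [1.21,1.44,0],
    [1.43,1.6,0],
  ],
  dr=[
    [0,0,-4],
    [0,0,-8],
    [0,0,-12],
    [0,0,-16],
    [0,0,-20],
    [0,0,-24],
    [0,0,-28],
    [0,0,-32],
  ],
  gripper=[0.7,0.7,0.7,0.7,0.7,0.7,0.7,0.7],
)

```text
clock: 8.25
eef_pos: [0.4909, -0.0668, 0.0521]
orientation: [[0.535, -0.845, 0.003], [-0.845, -0.535, -0.001], [0.003, -0.002, -1.0]]
ft_force: [-0.4, -1.2, 0.1]
grip_width: 0.0256
finger_force: 0.6
```

```bash
cat > ang.py <<'E'
from h import *
s=get_state(); C=np.array([.541,-.149]); e=s["eef_pos"][:2]-C; print("tool",s["eef_pos"],np.hypot(*e),np.degrees(np.arctan2(e[1],e[0]))%360)
p,d=camera("top"); k=K("top"); hsv=cv2.cvtColor(p,cv2.COLOR_RGB2HSV)[190:335,325:455]; cv2.imwrite("/tmp/t.png",p[:,:,::-1])
for n,lo,hi in (("red",(0,140,150),(6,255,255)),("blue",(105,120,150),(115,255,255))):
    m=cv2.inRange(hsv,lo,hi); num,l,st,c=cv2.connectedComponentsWithStats(m); i=1+np.argmax(st[1:,4])
    q=ray(k,*(c[i]+[325,190]),.09)[:2]-C; print(n,st[i,4],np.hypot(*q).round(4),np.degrees(np.arctan2(q[1],q[0]))%360)
E
python3 ang.py
```

```text
tool [ 0.49089202 -0.06682139  0.0520641 ] 0.09625037045061505 121.37253453132685
red 24 0.0315 205.35847187605427
blue 490 0.0521 282.97205127502764
```

23° to go (blue at 283°, needs 260°).

Emit:
servo_tool(
  delta_pos=[
    [0.24,0.14,0],
    [0.48,0.26,0],
    [0.73,0.36,0],
    [0.99,0.44,0],
    [1.19,0.5,0],
    [1.32,0.52,0],
    [1.38,0.53,0],
    [1.38,0.53,0],
  ],
  dr=[
    [0,0,-4],
    [0,0,-8],
    [0,0,-12],
    [0,0,-16],
    [0,0,-19],
    [0,0,-21],
    [0,0,-22],
    [0,0,-22],
  ],
  gripper=[0.7,0.7,0.7,0.7,0.7,0.7,0.7,0.7],
)

```text
clock: 8.97
eef_pos: [0.5247, -0.0535, 0.0512]
orientation: [[0.184, -0.983, 0.002], [-0.983, -0.184, -0.001], [0.001, -0.002, -1.0]]
ft_force: [0.6, -1.0, -0.3]
grip_width: 0.0256
finger_force: 0.0
```

```bash
python3 ang.py
```

```text
tool [ 0.52473367 -0.0534657   0.05120213] 0.09690921483308974 99.66290702479739Traceback (most recent call last):
  File "ang.py", line 5, in <module>
    m=cv2.inRange(hsv,lo,hi); num,l,st,c=cv2.connectedComponentsWithStats(m); i=1+np.argmax(st[1:,4])
                                                                                  ~~~~~~~~~^^^^^^^^^^
    return _wrapfunc(a, 'argmax', axis=axis, out=out, **kwds)
    return bound(*args, **kwds)
ValueError: attempt to get argmax of an empty sequence
```

```bash
sed -i 's/; i=1+np/\n    if num<2: continue\n    i=1+np/' ang.py; python3 ang.py
```

```text
tool [ 0.52439701 -0.05342452  0.05095781] 0.09700686661292965 99.8548460484344
blue 486 0.0523 261.41723937789436
```

Blue is at 261.4°, so the turntable is within 1.5° of the locking position. Lifting off and going to the outer side of the knob with fingers shut.

Emit:
servo_tool(
  delta_pos=[
    [0,0,1],
    [0,0,2.4],
    [0,0,3.9],
    [0,0,4.4],
    [-1.2,-1.9,4.4],
    [-2.4,-3.8,4.4],
    [-3.6,-5.7,4.4],
    [-4.8,-7.6,4.4],
  ],
  dr=[
    [0,0,0],
    [0,0,0],
    [0,0,0],
    [0,0,7],
    [0,0,14],
    [0,0,21],
    [0,0,28],
    [0,0,35],
  ],
  gripper=[0.7,0.7,0.7,1,1,1,1,1],
)

```text
clock: 9.73
eef_pos: [0.4443, -0.1792, 0.1605]
orientation: [[0.684, -0.729, 0.001], [-0.729, -0.684, -0.001], [0.001, -0.0, -1.0]]
ft_force: [0.6, -1.1, 0.3]
grip_width: -0.0
finger_force: 0.0
```

Emit:
servo_tool(
  delta_pos=[
    [0,0,0],
    [0,0,0],
    [0,0,0],
    [0,0,0],
    [0,0,0],
    [0,0,0],
    [0,0,0],
    [0,0,0],
  ],
  dr=[
    [0,0,7],
    [0,0,14],
    [0,0,21],
    [0,0,28],
    [0,0,35],
    [0,0,42],
    [0,0,49],
    [0,0,56],
  ],
  gripper=[1,1,1,1,1,1,1,1],
)

```text
clock: 10.4
eef_pos: [0.4453, -0.1783, 0.1603]
orientation: [[0.987, 0.159, 0.0], [0.159, -0.987, -0.0], [0.0, 0.0, -1.0]]
ft_force: [-0.4, 0.5, -0.2]
grip_width: -0.0001
finger_force: 0.0
```

Emit:
servo_tool(
  delta_pos=[
    [-0.5,-0.9,0],
    [-1,-1.8,0],
    [-1.63,-2.65,0],
    [-1.63,-2.65,-0.5],
    [-1.63,-2.65,-1],
    [-1.63,-2.65,-1],
    [-1.63,-2.65,-1],
  ],
  dr=[
    [0,0,7],
    [0,0,14],
    [0,0,21],
    [0,0,26],
    [0,0,26],
    [0,0,26],
    [0,0,26],
  ],
  gripper=[1,1,1,1,1,1,1],
)

```text
clock: 10.98
eef_pos: [0.4043, -0.2443, 0.135]
orientation: [[0.822, 0.57, -0.001], [0.57, -0.822, 0.001], [-0.0, -0.001, -1.0]]
ft_force: [-0.7, -0.5, -0.9]
grip_width: -0.0004
finger_force: 0.0
```

```bash
python3 ang.py
python3 - <<'E'
from h import *
s=get_state(); k=K("wrist"); p,d=camera("wrist"); q=p[:,:,::-1].copy()
x=proj(k,[*s["eef_pos"][:2],.078]); print(x); cv2.circle(q,tuple(int(i) for i in x),4,(255,0,255),1)
cv2.imwrite("pics/w5.png",q)
E
```

```text
tool [ 0.40429523 -0.24431269  0.13503658] 0.16665144116356076 214.88480919584188
red 527 0.0512 170.14915686134802
blue 497 0.0518 261.2440909533397
[316.31103625 253.00589773]
```

View pics/w5.png

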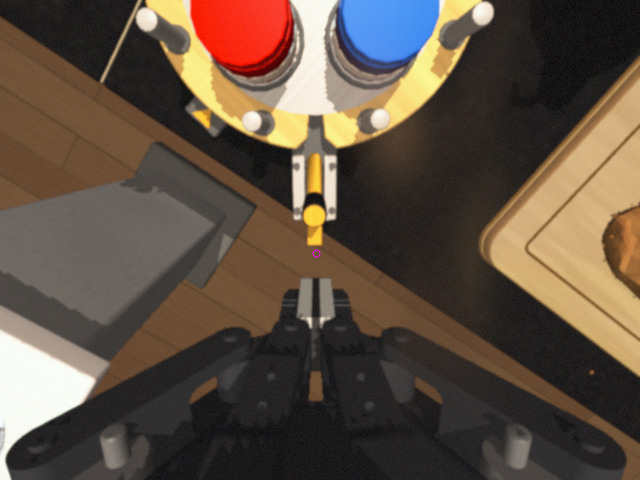

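The red jar is at 170° (front), the knob at (315,214) is in line with the fingers, and the notch is aligned with the bolt. Next I'll descend and push home.

Emit:
servo_tool(
  delta_pos=[
    [0,0,-1.2],
    [0,0,-2.4],
    [0,0,-3.4],
    [0,0,-3.4],
    [0,0,-3.4],
  ],
  dr=[
    [0,0,0],
    [0,0,0],
    [0,0,0],
    [0,0,0],
    [0,0,0],
  ],
  gripper=[1,1,1,1,1],
)

```text
clock: 11.5
eef_pos: [0.4047, -0.2441, 0.0501]
orientation: [[0.822, 0.57, -0.001], [0.57, -0.822, 0.001], [-0.0, -0.001, -1.0]]
ft_force: [0.2, -0.2, 0.8]
grip_width: 0.0003
finger_force: 0.0
```

Emit:
servo_tool(
  delta_pos=[
    [0.16,0.11,0],
    [0.32,0.22,0],
    [0.48,0.33,0],
    [0.6,0.42,0],
    [0.72,0.5,0],
    [0.84,0.59,0],
    [0.92,0.64,0],
    [0.92,0.64,0],
  ],
  dr=[
    [0,0,0],
    [0,0,0],
    [0,0,0],
    [0,0,0],
    [0,0,0],
    [0,0,0],
    [0,0,0],
    [0,0,0],
  ],
  gripper=[1,1,1,1,1,1,1,1],
)

```text
clock: 12.17
eef_pos: [0.4278, -0.2287, 0.0504]
orientation: [[0.821, 0.57, -0.0], [0.57, -0.821, -0.001], [-0.001, 0.001, -1.0]]
ft_force: [-3.3, -4.3, 2.9]
grip_width: 0.0002
finger_force: 2.6
```

Emit:
servo_tool(
  delta_pos=[
    [0.03,0.02,0],
    [0.06,0.04,0],
    [0.09,0.06,0],
    [0.09,0.06,0],
  ],
  dr=[
    [0,0,0],
    [0,0,0],
    [0,0,0],
    [0,0,0],
  ],
  gripper=[1,1,1,1],
)

```text
clock: 12.5
eef_pos: [0.4279, -0.2285, 0.0504]
orientation: [[0.821, 0.571, -0.004], [0.571, -0.821, -0.002], [-0.005, -0.001, -1.0]]
ft_force: [-13.4, -13.0, 8.3]
grip_width: -0.0005
finger_force: 9.5
```

Firm stop at radius 138 mm, as expected for home. Retreating and checking.

Emit:
servo_tool(
  delta_pos=[
    [-0.3,-0.2,0],
    [-0.6,-0.42,0],
    [-0.8,-0.56,0.5],
    [-0.8,-0.56,2],
    [-0.8,-0.56,3.5],
    [-0.8,-0.56,4.5],
    [-1.5,-2,4.5],
    [-1.5,-2.5,4.5],
  ],
  dr=[
    [0,0,0],
    [0,0,0],
    [0,0,0],
    [0,0,0],
    [0,0,0],
    [0,0,0],
    [0,0,0],
    [0,0,0],
  ],
  gripper=[1,1,1,1,1,1,1,1],
)

```text
clock: 13.17
eef_pos: [0.3919, -0.2919, 0.1644]
orientation: [[0.821, 0.57, 0.003], [0.57, -0.821, -0.004], [-0.0, 0.005, -1.0]]
ft_force: [-0.3, -0.1, -1.2]
grip_width: 0.0
finger_force: 0.0
```

```bash
python3 ang.py
python3 - <<'E'
from h import *
s=get_state(); k=K("wrist"); p,d=camera("wrist"); cv2.imwrite("pics/w6.png",p[:,:,::-1])
hsv=cv2.cvtColor(p,cv2.COLOR_RGB2HSV); f,cx,cy,R,t=k; v,u=np.mgrid[0:480,0:640]; W=(np.stack([(u-cx)/f*d,(v-cy)/f*d,d],-1)-t)@R
C=np.array([.541,-.149]); r=np.hypot(W[...,0]-C[0],W[...,1]-C[1])
m=(abs(W[...,2]-.078)<.005)&(r>.102)&(r<.16)&(d>0); g=W[m].mean(0)[:2]-C; print(m.sum(),np.hypot(*g),np.degrees(np.arctan2(g[1],g[0]))%360,s["ft_force"])
E
```

```text
tool [ 0.39190893 -0.29192452  0.16437858] 0.20653223660518394 223.79025242256617
red 528 0.0512 169.84660329662378
blue 492 0.0521 261.1031196630505
511 0.12014254766478358 214.65911565449258 [ 0.26506593 -3.28127636 -0.34179516]
```

View pics/w6.png

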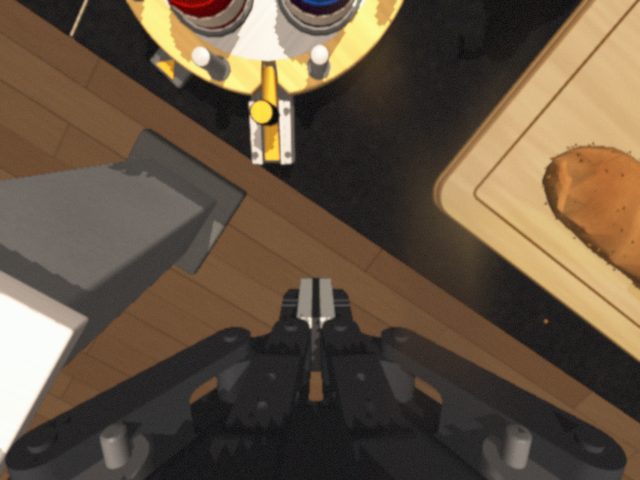

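Run:
```python
from h import *
k=K("top"); p,d=camera("top"); f,cx,cy,R,t=k; v,u=np.mgrid[0:480,0:640]; W=(np.stack([(u-cx)/f*d,(v-cy)/f*d,d],-1)-t)@R
C=np.array([.5411,-.1489]); r=np.hypot(W[...,0]-C[0],W[...,1]-C[1])
m=(W[...,2]>.066)&(W[...,2]<.083)&(r>.082)&(r<.16)
n,l,st,c=cv2.connectedComponentsWithStats(m.astype(np.uint8))
for i in range(1,n):
    q=ray(k,*c[i],.078)[:2]-C; print(c[i].round(1),st[i,4],np.hypot(*q).round(4),(np.degrees(np.arctan2(q[1],q[0]))%360).round(1))
```

```text
[379.1 182.9] 55 0.1428 10.3
[410. 183.] 1 0.1458 346.5
[404.5 185. ] 2 0.1396 350.3
[407. 184.] 1 0.1425 348.5
[380.8 208.6] 32 0.0934 13.2
[417.2 215.6] 35 0.0931 328.2
[350.2 229.4] 32 0.0938 58.0
[438.1 246.4] 36 0.0925 283.0
[343.3 266.1] 31 0.0936 102.9
[431.7 283. ] 40 0.093 237.8
[364.1 296.9] 35 0.0935 147.5
[400.9 304. ] 37 0.0932 192.6
[425.3 307.7] 59 0.1179 214.7
```

The knob reads 117.9 mm against 117.8 mm at the start, so the bolt is home. The red jar is at the front and the robot is clear.

```bash
python3 -c "
from station import *
print(close_job())"
```

```text
the job is handed in; nothing more can be done
None
```

The job is handed in: the red-lidded jar stands at the front behind the brass pointer and the bolt is pushed home, both confirmed by camera, with the robot clear; the hand-in returned no verdict.

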